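# Centre the upturned jug on the blender base

## Robot

A 6-joint arm with a two-finger parallel gripper is mounted at the origin on the work surface. World frame = base frame: x ahead of the robot, y to its left, z up, the work surface at z = 0. Lengths are in mm, angles in rad, forces in N, time in s.
With the tool pointing down it reaches from about 350 to 875 mm from the base axis. Payload 4.2 kg.
Tool frame: the origin (TCP) lies at the very end of the fingers, on their centre line; the grasp point (between the pads) lies 19 mm behind it (arm.hold_point_z is the z of the grasp point in the tool frame, in mm); z points along the fingers, y is the line along which they close (so a half turn about z gives the same grasp; the last joint's range is limited). The gripper opens to 85 mm and grips with 20 to 120 N. Pads are 22 mm wide; open, the fingers measure 114 mm over their backs; the gripper's body (76 mm by 85 mm) begins 54 mm behind the grasp point. The pads swing forward as they close: fully open they stand 13 mm farther back than shut.
Start: joints at [1.57, 0.385, 0.008, 0, -1.194, -0.259], TCP at [160.523, 604.013, 231.312] pointing down, gripper open.
Joint ranges: [-3.14, 3.14], [-1.21, 2.06], [-1.07, 1.41], [-3.16, 2.05], [-2.99, -0.16], [-3.1, 3.1]. Speed limits (rad/s): [2.79, 2.79, 3.14, 3.14, 3.14, 3.14].

## Interface

Orientations are given as a rotation vector (axis times angle).
In Python, from plant import arm gives the robot as it stands.
- The arm moves only by the tool send_rows, never from a script. Its argument "deltas" is a list of rows, each an object of numbers: "dx", "dy", "dz": the shift along the tool's x, y, z in cm; "rx", "ry", "rz": the turn, a rotation vector about the tool's x, y, z in rad; "fingers": the closure, from 0 (fully open) to 1 (shut). A call has 1 to 8 rows; each row shifts and turns the commanded pose from where the row before left it, along the tool's axes as they then stand; what a row does not reach is not made up. A row lasts 1/12 s, in which the tool goes at most 41.7 mm and 7.16 degrees, less where a joint would pass 70% of its speed; a pose out of reach is approached as far as the arm can. A call with a gripper value outside its range is refused whole. The fingers move at their own pace and stop on an object; "grip_force" is the grip in N (left out, the last holds). Time passes only in rows, so rows that do not move let the fingers close. It gives the time, the measured TCP pose, the force, the opening and the grip force at its end, in the units of the state.
- arm.read_state(): the state, without advancing time (a new reading comes with each control period).
- arm.get_image(name): name is "scene" or "side" or "wrist"; returns a dict with "img" (384x512x3 uint8, blue, green, red), "vertical_fov" (degrees; the focal length in pixels is half the picture's height over the tangent of half this angle, whatever the lens; pixels are square), "cx", "cy" (the principal point, pixels), "origin" and "orientation" of the camera in the world. Camera axes: x right, y down, z forward; pixel columns grow to the right and rows downward; lengths in mm; the calibration is good to about 2 mm. A picture is of the moment at which its call begins. There is no depth.
- arm.close_job(): hands the job in; it is judged then, once.
The state is a dict: "clock": time; "joint_pos": joint angles; "qd": joint speeds; "joint_efforts": joint torques, N m; "position": TCP position; "eef_rot": TCP orientation; "force": force on the tool from outside, world axes, zero at the start; "wrist_torque": the same for the moment, N m; "opening": finger opening in mm; "grip_force": force on a finger pad.
Only numpy, scipy, OpenCV 4.12 (cv2) and the standard library are available. Lean on these libraries where they do the work, as an engineer would, in place of code of your own. Each camera call takes 0.05 s, during which the arm holds its last target. There are 200 camera calls.

## Task

The small glass jug drying upside down on the blender base stands off-centre and would fall when the cart is rolled. With light sideways taps or nudges of the fingertips, slide it until it stands centred on the base's small round silver seat, then take the hand away. Do not grip, lift or tip the jug, do not shift the blender base, and leave the sieve, the tub and the scraper where they are.

Things in the scene. Friction and masses are not known exactly. Their poses are not given: they have to be found in the camera images.
- jug: Small green glass jug, upside down, 85 mm tall, 0.2 to 0.4 kg, wobbly. Origin: centre of its mouth rim, on the seat; z up. Round: rim 66 mm across, belly 84 mm (widest) 40 to 50 mm up, 70 mm at the flat top. Handle at +y. Starts 16 to 28 mm off-centre. It slides (friction about 0.4) when pushed level at or below the belly, and may tip when pushed near the top.
- jug_handle (a point): Middle of the outer bar of the jug's handle (9 mm thick), 64 mm from the jug's axis along its +y, 50 mm above its rim. The handle spans 17 to 76 mm above the rim; at the start it is well away (40 degrees or more) from the side to which the jug stands off-centre.
- blender_base: Black plastic blender motor base, round and tapered, 170 mm across at its foot, 110 mm at its shoulder 100 mm up, about 1.8 kg, standing loose on the tray. Origin: centre of its underside, z up; steel knob and two white buttons on its -x side. On its shoulder sits the silver round seat.
- seat_center (a point): Centre of the top face of the silver round seat (80 mm across, 12 mm high) on the blender base, 112 mm above the tray; z up.
- sieve: Bystander: steel sieve bowl, 150 mm across, 57 mm high, handle reaching 205 mm to its -x. Origin: centre of its underside.
- tub: Bystander: white plastic tub with blue lid, 118 x 158 mm (x, y), 71 mm high. Origin: centre of its underside.
- scraper: Bystander: scraper lying flat, 276 mm long along its x, red blade 55 mm wide at +x, wooden handle to -x, up to 16 mm high. Origin: under the handle, about 143 mm from the handle's end and 133 mm from the blade's end.
Mind the look-alikes: they are no part of the job. There is more than one size of the blender_base; the job needs the largest. Several things have the shape of the jug; the one meant has the colours described above.

How it is judged (in metres and radians):
At the end, for the whole second after the job is handed in: The jug stands upright (within 0.05 rad) and still on the seat, rim within 4 mm of its height, its axis within 7 mm of the seat's centre (no rim overhangs); the blender base is upright, within 15 mm of its start, and sieve, tub and scraper within 20 mm of theirs (horizontal distance between jug and seat_center below 0.007 m and angle between jug's own z axis and vertical below 0.05 rad and z of jug in the frame of seat_center between -0.004 and 0.004 m and linear speed of jug below 0.01 m/s and distance of blender_base from where it was at the start of the episode below 0.015 m and angle between blender_base's own z axis and vertical below 0.03 rad and distance of each of sieve, tub, scraper from where it was at the start of the episode below 0.02 m); the robot touches nothing.
It fails at once if the jug is tipped by more than 0.2 rad (angle between jug's own z axis and vertical above 0.2 rad).
It fails at once if the jug is lifted more than 8 mm off the seat, or drops off it (z of jug in the frame of seat_center above 0.008 m or z of jug in the frame of seat_center below -0.01 m).
It fails at once if the fingers strike, press or squeeze the jug with more than 8 N (contact force between the fingers and jug above 8 N).
It fails at once if the jug is pushed with the arm or the gripper's body instead of the fingers (contact force between the arm and jug above 1 N).
It fails at once if the blender base is shifted by more than 15 mm, or the sieve, tub or scraper by more than 20 mm (distance of blender_base from where it was at the start of the episode above 0.015 m or distance of any of sieve, tub, scraper from where it was at the start of the episode above 0.02 m).
It also fails if it takes over 40 s, if anything falls off the work surface, if the arm or the gripper's body presses on something with over 40 N, if the wrist force passes 120 N, or if a joint passes its speed limit or range.

## Working session

There is one attempt and no reset: what is moved stays moved. The work goes in short steps, Python scripts to look and compute and a tool call to move; the robot and the scene stay as the last step left them, time stands still between calls to the robot, and variables do not carry over. Pictures are saved under pics/ and viewed, at most 10 in all, crops included, and the job is handed in when it is done.

Besides the shell and the picture viewer there is one more tool, called after "Emit:" as name(argument=value, ...), one argument or row to a line, values as JSON. send_rows: Moves the arm, as the interface text tells. Its arguments: {"type":"object","properties":{"deltas":{"type":"array"},"grip_force":{"type":"number"}},"required":["deltas"]}

```bash
mkdir -p pics; cat > h.py <<'E'
from plant import arm
import cv2, numpy as np, json
from scipy.spatial.transform import Rotation as R
def snap(n,fn):
    d=arm.get_image(n); cv2.imwrite(f'pics/{fn}.png',d['img'])
    o=np.array(d['orientation'],float)
    M=R.from_rotvec(o).as_matrix() if o.size==3 else (o if o.size==9 else R.from_quat(o).as_matrix())
    c=dict(f=192/np.tan(np.radians(d['vertical_fov']/2)),cx=d['cx'],cy=d['cy'],o=list(map(float,d['origin'])),M=np.array(M).reshape(3,3).tolist())
    json.dump(c,open(f'pics/{fn}.json','w')); return d
def cam(fn): return json.load(open(f'pics/{fn}.json'))
def ray(c,u,v):
    d=np.array(c['M'])@[(u-c['cx'])/c['f'],(v-c['cy'])/c['f'],1]; return np.array(c['o']),d/np.linalg.norm(d)
def atz(c,u,v,z):
    o,d=ray(c,u,v); return o+d*(z-o[2])/d[2]
def proj(c,p):
    q=(np.atleast_2d(p)-c['o'])@np.array(c['M']); return q[:,:2]/q[:,2:]*c['f']+[c['cx'],c['cy']]
E
python3 - <<'E'
from h import *
ims=[]
for n in ['scene','side','wrist']:
    d=snap(n,n+'0'); ims.append(d['img']); print(n,d['orientation'],d['origin'],d['vertical_fov'])
cv2.imwrite('pics/all0.png',np.vstack([np.hstack([cv2.resize(ims[0],(400,300)),cv2.resize(ims[1],(400,300))]),np.hstack([cv2.resize(ims[2],(400,300)),np.zeros((300,400,3),np.uint8)])]))
s=arm.read_state();print(s)
E
```

```text
scene [-1.33651542 -2.31638913  0.84217912] [1231.24324822  417.77355565 1056.2771198 ] 46.50512203239613
side [-2.03773208  0.37535048 -0.24239908] [ 279.64105938 -696.2952636   537.95552311] 53.481826230726824
wrist [ 1.77976252 -2.32074223 -0.36849541] [236.64753448 583.10887491 372.70939428] 62.96530817394502
{'clock': 0.15, 'joint_pos': array([ 1.56959572e+00,  3.85358720e-01,  6.94094558e-03, -3.33233945e-04,
       -1.19399915e+00, -2.58588073e-01]), 'qd': array([-0.00033993, -0.00236537,  0.00339345,  0.00223655, -0.00093428,
        0.00093968]), 'joint_efforts': array([ 2.45936963e-04, -3.92675507e+01,  1.88581324e+01,  4.18864310e+00,
       -3.44276414e-03,  4.72328843e-07]), 'position': array([160.43255191, 603.60464889, 230.48893536]), 'eef_rot': array([ 3.11346851e+00, -4.06906459e-01, -1.55757802e-04]), 'force': array([ 0.17113137, -0.5333777 , -0.18137965]), 'wrist_torque': array([-0.00191418,  0.00332704,  0.00184329]), 'grip_force': 0.0, 'opening': 85.18406231703969}
```

View pics/all0.png

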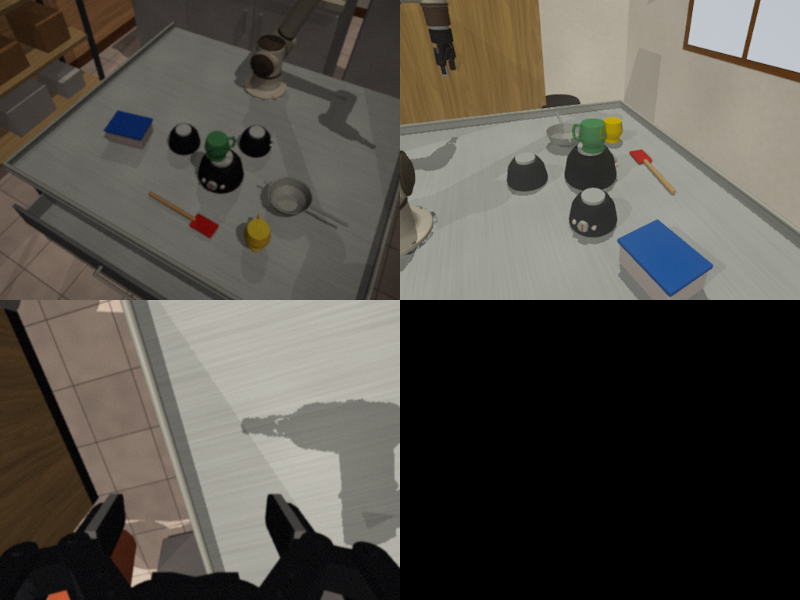

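Bases in the scene view (512-px coordinates): (235,178) and (327,178) are small and bare, and (281,215) is largest and carries the green jug. The yellow jug at (330,298) is a look-alike. The green jug on the big base fits the description, so I'll confirm it enlarged.

```bash
python3 - <<'E'
from h import *
a=cv2.imread('pics/scene0.png')[150:260,230:330]; b=cv2.imread('pics/side0.png')[140:250,195:295]
g=lambda x:cv2.convertScaleAbs(cv2.resize(x,(400,440),interpolation=cv2.INTER_CUBIC),alpha=1.6,beta=15)
cv2.imwrite('pics/crop0.png',np.hstack([g(a),g(b)]))
E
```

```text
(no output)
```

View pics/crop0.png

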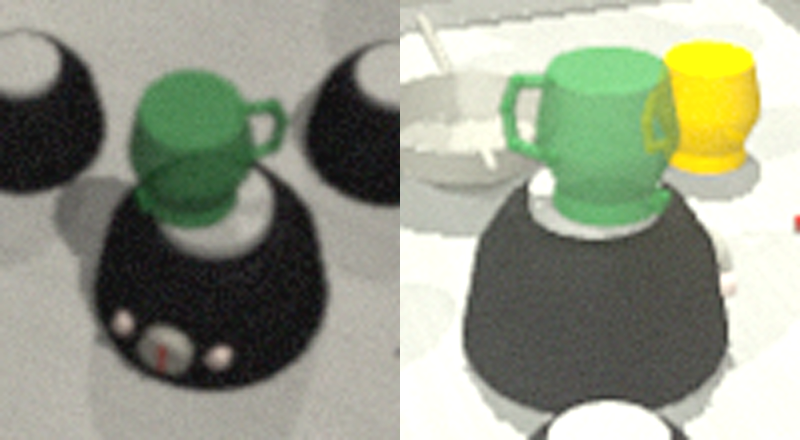

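Confirmed: the green jug, scene crop centre (190,150), sits off-centre on the largest base, and its handle is to image-right. Next I compute rough positions.

```bash
python3 - <<'E'
from h import *
s,d=cam('scene0'),cam('side0')
for n,a,b in [('seat',(283.7,203.7),(244.7,190)),('jugrim',(277.5,200),(247.7,191)),('jugtop',(277.5,177.5),(247,158)),('handle',(299,182),(225,168))]:
    for z in (112,):
        pass
    o1,d1=ray(s,*a);o2,d2=ray(d,*b)
    t=np.linalg.lstsq(np.c_[d1,-d2],o2-o1,rcond=None)[0];p,q=o1+t[0]*d1,o2+t[1]*d2
    print(n,(p+q)/2,np.linalg.norm(p-q),atz(s,*a,112),atz(d,*b,112))
c=cam('wrist0');st=arm.read_state();T=R.from_rotvec(st['eef_rot']).as_matrix()
print(T,'cam in tool',T.T@(np.array(c['o'])-st['position']),'camM in tool',T.T@np.array(c['M']))
E
```

```text
seat [559.14025508  76.62871125 100.55538794] 3.1430141450338507 [565.56326267  81.27836498 112.        ] [552.6574596   54.63365648 112.        ]
jugrim [560.34578437  58.14541925 106.73359638] 2.5551706168929247 [562.74231153  60.60243408 112.        ] [557.60629625  47.49345754 112.        ]
jugtop [557.24644322  55.04346045 194.16939153] 2.3300105382524583 [491.60423058  20.85916585 112.        ] [624.24305742 232.64719543 112.        ]
handle [515.91549671  96.97686507 158.07117194] 4.898391128227693 [476.30930109  81.26340501 112.        ] [545.90155959 189.35241317 112.        ]
[[ 9.66412734e-01 -2.56994807e-01 -3.11802312e-04]
 [-2.56994970e-01 -9.66411383e-01 -1.62020354e-03]
 [ 1.15054593e-04  1.64591696e-03 -9.99998639e-01]] cam in tool [  78.93880361    0.45457763 -142.21082202] camM in tool [[-2.09449682e-03 -9.50270769e-01 -3.11417854e-01]
 [ 9.99997693e-01 -2.13882267e-03 -1.99189996e-04]
 [-4.76783136e-04 -3.11417552e-01  9.50273056e-01]]
```

Emit:
send_rows(
  deltas=[
    {"rz": -0.087,"dz": -1,"fingers": 1},
    {"rz": -0.087,"dz": -1,"fingers": 1},
    {"rz": -0.086,"dz": -1,"fingers": 1},
    {"dx": 1.6,"dy": 2.5,"fingers": 1},
    {"dx": 1.6,"dy": 2.5,"fingers": 1},
    {"dx": 1.6,"dy": 2.5,"fingers": 1},
    {"dx": 1.6,"dy": 2.5,"fingers": 1},
    {"dx": 1.6,"dy": 2.5,"fingers": 1},
  ],
)

```text
invalid input
```

Emit:
send_rows(
  deltas=[
    {"dx": 1.6,"dy": 2.5,"fingers": 1},
    {"dx": 1.6,"dy": 2.5,"fingers": 1},
    {"dx": 1.6,"dy": 2.5,"fingers": 1},
    {"dx": 1.6,"dy": 2.5,"fingers": 1},
    {"dx": 1.6,"dy": 2.5,"fingers": 1},
    {"dx": 1.6,"dy": 2.5,"fingers": 1},
    {"dx": 1.6,"dy": 2.5,"fingers": 1},
    {"dx": 1.6,"dy": 2.5,"fingers": 1},
  ],
)

```text
invalid input
```

Emit:
send_rows(
  deltas=[
    {"dx": 1.6,"dy": 2.5,"fingers": 1},
    {"dx": 1.6,"dy": 2.5,"fingers": 1},
    {"dx": 1.6,"dy": 2.5,"fingers": 1},
    {"dx": 1.6,"dy": 2.5,"fingers": 1},
    {"dx": 1.6,"dy": 2.5,"fingers": 1},
    {"dx": 1.6,"dy": 2.5,"fingers": 1},
    {"dx": 1.6,"dy": 2.5,"fingers": 1},
    {"dx": 1.6,"dy": 2.5,"fingers": 1},
  ],
)

```text
invalid input
```

Emit:
send_rows(
  deltas=[
    {"dx": 0,"dy": 0,"dz": -1,"rx": 0,"ry": 0,"rz": -0.087,"fingers": 1},
    {"dx": 0,"dy": 0,"dz": -1,"rx": 0,"ry": 0,"rz": -0.087,"fingers": 1},
    {"dx": 0,"dy": 0,"dz": -1,"rx": 0,"ry": 0,"rz": -0.086,"fingers": 1},
  ],
)

```text
clock: 0.4
position: [160.5, 603.7, 261.0]
eef_rot: [3.14, 0.007, -0.0]
force: [0.9, -0.7, -0.2]
opening: 51.5
grip_force: 0.0
```

Emit:
send_rows(
  deltas=[
    {"dx": 1.6,"dy": 2.5,"dz": 0,"rx": 0,"ry": 0,"rz": 0,"fingers": 1},
    {"dx": 1.6,"dy": 2.5,"dz": 0,"rx": 0,"ry": 0,"rz": 0,"fingers": 1},
    {"dx": 1.6,"dy": 2.5,"dz": 0,"rx": 0,"ry": 0,"rz": 0,"fingers": 1},
    {"dx": 1.6,"dy": 2.5,"dz": 0,"rx": 0,"ry": 0,"rz": 0,"fingers": 1},
    {"dx": 1.6,"dy": 2.5,"dz": 0,"rx": 0,"ry": 0,"rz": 0,"fingers": 1},
    {"dx": 1.6,"dy": 2.5,"dz": 0,"rx": 0,"ry": 0,"rz": 0,"fingers": 1},
    {"dx": 1.6,"dy": 2.5,"dz": 0,"rx": 0,"ry": 0,"rz": 0,"fingers": 1},
    {"dx": 1.6,"dy": 2.5,"dz": 0,"rx": 0,"ry": 0,"rz": 0,"fingers": 1},
  ],
)

```text
clock: 1.07
position: [289.0, 402.5, 261.1]
eef_rot: [3.141, 0.001, -0.0]
force: [0.7, -0.4, -0.5]
opening: 0.2
grip_force: 0.0
```

Emit:
send_rows(
  deltas=[
    {"dx": 1.6,"dy": 2.5,"dz": 0,"rx": 0,"ry": 0,"rz": 0,"fingers": 1},
    {"dx": 1.6,"dy": 2.5,"dz": 0,"rx": 0,"ry": 0,"rz": 0,"fingers": 1},
    {"dx": 1.6,"dy": 2.5,"dz": 0,"rx": 0,"ry": 0,"rz": 0,"fingers": 1},
    {"dx": 1.6,"dy": 2.5,"dz": 0,"rx": 0,"ry": 0,"rz": 0,"fingers": 1},
    {"dx": 1.6,"dy": 2.5,"dz": 0,"rx": 0,"ry": 0,"rz": 0,"fingers": 1},
    {"dx": 1.6,"dy": 2.5,"dz": 0,"rx": 0,"ry": 0,"rz": 0,"fingers": 1},
    {"dx": 1.6,"dy": 2.5,"dz": 0,"rx": 0,"ry": 0,"rz": 0,"fingers": 1},
    {"dx": 1.6,"dy": 2.5,"dz": 0,"rx": 0,"ry": 0,"rz": 0,"fingers": 1},
  ],
)

```text
clock: 1.73
position: [416.9, 202.6, 261.2]
eef_rot: [-3.142, -0.001, 0.0]
force: [0.7, 0.1, 0.6]
opening: 0.1
grip_force: 0.0
```

Emit:
send_rows(
  deltas=[
    {"dx": 1.6,"dy": 2.5,"dz": 0,"rx": 0,"ry": 0,"rz": 0,"fingers": 1},
    {"dx": 1.6,"dy": 2.5,"dz": 0,"rx": 0,"ry": 0,"rz": 0,"fingers": 1},
    {"dx": 1.6,"dy": 2.5,"dz": 0,"rx": 0,"ry": 0,"rz": 0,"fingers": 1},
    {"dx": 1.6,"dy": 2.5,"dz": 0,"rx": 0,"ry": 0,"rz": 0,"fingers": 1},
    {"dx": 1.6,"dy": 2.5,"dz": 0,"rx": 0,"ry": 0,"rz": 0,"fingers": 1},
    {"dx": 1.6,"dy": 2.5,"dz": 0,"rx": 0,"ry": 0,"rz": 0,"fingers": 1},
    {"dx": 1.6,"dy": 2.5,"dz": 0,"rx": 0,"ry": 0,"rz": 0,"fingers": 1},
    {"dx": 1.6,"dy": 2.5,"dz": 0,"rx": 0,"ry": 0,"rz": 0,"fingers": 1},
  ],
)

```text
clock: 2.4
position: [545.0, 2.7, 261.0]
eef_rot: [-3.142, -0.0, 0.001]
force: [1.4, 0.6, -0.4]
opening: 0.4
grip_force: 0.0
```

```bash
python3 - <<'E'
from h import *
d=snap('wrist','w1'); s=snap('scene','s1')
cv2.imwrite('pics/w1b.png',cv2.convertScaleAbs(cv2.resize(d['img'],(800,600)),alpha=1.4,beta=15))
print(arm.read_state()['position'])
E
```

```text
[545.92636446   1.28183029 260.36879556]
```

View pics/w1b.png

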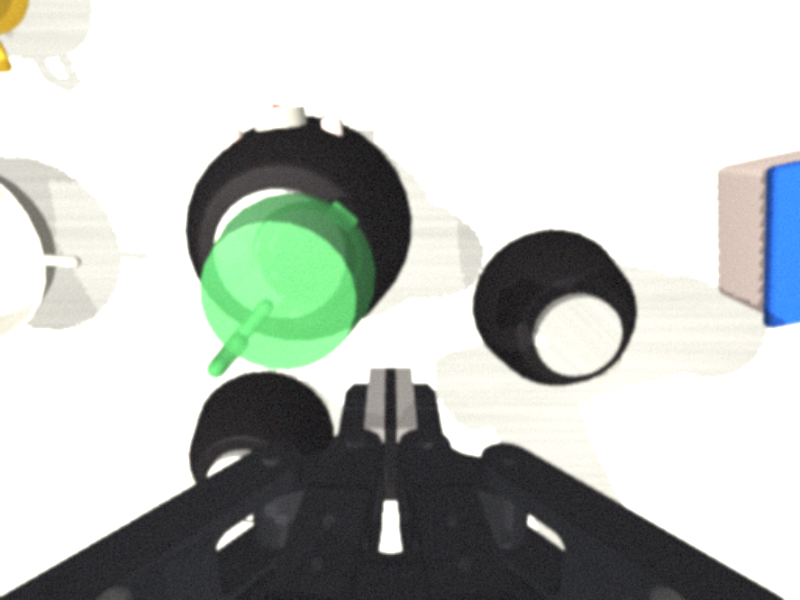

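```bash
cat > fit.py <<'E'
from h import *
from scipy.optimize import minimize
K=4; t=np.linspace(0,2*np.pi,48,endpoint=False)
def ring(x,y,z,r): return np.c_[x+r*np.cos(t),y+r*np.sin(t),np.full(48,z)]
def rev(c,x,y,prof,m,val=1):
    P=[proj(c,ring(x,y,z,r)) for z,r in prof]
    for a,b in zip(P,P[1:]):
        h=cv2.convexHull(np.vstack([a,b]).astype(np.float32))
        cv2.fillConvexPoly(m,np.round(h*16+8*0).astype(np.int32),val,shift=4)
JP=[(0,33),(8,32.5),(40,42),(50,42),(85,35)]
def green(im):
    b,g,r=[im[...,i].astype(int) for i in range(3)]
    return ((g>1.35*r)&(g>1.25*b)&(g>25)).astype(np.uint8)
def load(fn,center,rad):
    im=cv2.imread(f'pics/{fn}.png'); c=cam(fn)
    u=proj(c,[center])[0]; 
    w=int(rad*c['f']/np.linalg.norm(np.array(c['o'])-center)); x0,y0=max(0,int(u[0])-w),max(0,int(u[1])-w)
    im=im[y0:int(u[1])+w,x0:int(u[0])+w]; im=cv2.resize(im,None,fx=K,fy=K,interpolation=cv2.INTER_LINEAR)
    c=dict(c); c['f']*=K; c['cx']=(c['cx']-x0+.5)*K-.5; c['cy']=(c['cy']-y0+.5)*K-.5
    return im,c
def jmask(c,p,shape):
    m=np.zeros(shape,np.uint8); x,y,a=p[:3]; z0=112
    rev(c,x,y,[(z0+z,r) for z,r in JP],m)
    d=np.array([-np.sin(a),np.cos(a)])
    H=[(38,17),(64,24),(64,70),(36,76)]   # radial,height of handle bar
    q=proj(c,[[x+d[0]*r,y+d[1]*r,z0+h] for r,h in H])
    w=max(1,int(9*c['f']/np.linalg.norm(np.array(c['o'])-[x,y,150])))
    cv2.polylines(m,[np.round(q).astype(np.int32)],False,1,w)
    return m
def fitjug(fns,p0):
    D=[]
    for fn in fns:
        im,c=load(fn,np.array([p0[0],p0[1],155]),95); D.append((c,cv2.morphologyEx(green(im),cv2.MORPH_OPEN,np.ones((5,5)))))
    def cost(p): return sum(1-(m&g).sum()/(m|g).sum() for c,g in D for m in [jmask(c,p,g.shape)])
    best=None
    for a in (p0[2],p0[2]+.3,p0[2]-.3):
        s=minimize(cost,[p0[0],p0[1],a],method='Nelder-Mead',options=dict(initial_simplex=[[p0[0],p0[1],a],[p0[0]+6,p0[1],a],[p0[0],p0[1]+6,a],[p0[0],p0[1],a+.2]],xatol=.02,fatol=1e-5))
        if best is None or s.fun<best.fun: best=s
    return best.x,best.fun,D
def bcost(p,D):
    x,y,rm=p; k=0
    for c,dk,ign in D:
        m=np.zeros(dk.shape,np.uint8); rev(c,x,y,[(0,85),(50,rm),(100,55)],m); rev(c,x,y,[(100,40),(112,40)],m,0)
        ok=ign==0; k+=1-((m&dk)[ok]).sum()/((m|dk)[ok]).sum()
    return k
def fitbase(fns,p0):
    D=[]
    for fn in fns:
        im,c=load(fn,np.array([p0[0],p0[1],60]),110)
        g=cv2.dilate(cv2.morphologyEx(green(im),cv2.MORPH_OPEN,np.ones((5,5))),np.ones((13,13)))
        dk=((im.max(2)<45)).astype(np.uint8); n,l,s,_=cv2.connectedComponentsWithStats(dk); 
        dk=(l==1+np.argmax(s[1:,4])).astype(np.uint8); dk=cv2.morphologyEx(dk,cv2.MORPH_CLOSE,np.ones((5,5)))
        D.append((c,dk,g))
    s=minimize(bcost,p0,args=(D,),method='Nelder-Mead',options=dict(initial_simplex=[p0,[p0[0]+6,p0[1],p0[2]],[p0[0],p0[1]+6,p0[2]],[p0[0],p0[1],p0[2]-5]],xatol=.02,fatol=1e-5))
    return s.x,s.fun,D
E
python3 - <<'E'
from fit import *
for f in (['w1'],['scene0','side0'],['scene0','side0','w1']):
    p,e,D=fitjug(f,[558,57,.8]); b,eb,B=fitbase(f,[560,78,78]); print(f,'jug',p.round(2),round(e,3),'base',b.round(2),round(eb,3),'off',(p[:2]-b[:2]).round(1))
T=[]
for (c,g),(cb,dk,ign) in zip(D,B):
    m=jmask(c,p,g.shape); o=np.dstack([m*255,g*255,0*g]); T.append(cv2.resize(o,(260,260)))
    m=np.zeros(dk.shape,np.uint8); rev(cb,b[0],b[1],[(0,85),(50,b[2]),(100,55)],m); rev(cb,b[0],b[1],[(100,40),(112,40)],m,0)
    T.append(cv2.resize(np.dstack([m*255,dk*255,ign*255]),(260,260)))
cv2.imwrite('pics/ov.png',np.vstack([np.hstack(T[::2]),np.hstack(T[1::2])]))
E
```

```text
['w1'] jug [555.8   52.15   0.85] 0.044 base [551.88  72.56  76.92] 0.142 off [  3.9 -20.4]
['scene0', 'side0'] jug [557.66  53.19   0.82] 0.346 base [552.14  71.22  77.69] 0.325 off [  5.5 -18. ]
['scene0', 'side0', 'w1'] jug [556.2   52.19   0.82] 0.406 base [552.36  71.75  77.52] 0.466 off [  3.8 -19.6]
```

View pics/ov.png

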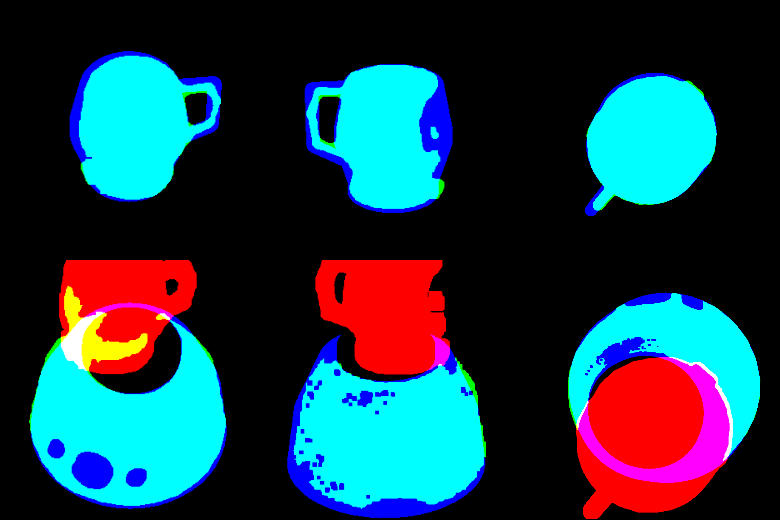

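Jug ≈ (556,52) and seat ≈ (552,72.5), so the jug must go about 20 mm along (-0.19,+0.98). I'll turn the tool so its -x side faces along that direction, which puts the camera behind the finger, and then descend beside the jug.

Emit:
send_rows(
  deltas=[
    {"dx": 0,"dy": 0,"dz": 0,"rx": 0,"ry": 0,"rz": 0.115,"fingers": 1},
    {"dx": 0,"dy": 0,"dz": 0,"rx": 0,"ry": 0,"rz": 0.115,"fingers": 1},
    {"dx": 0,"dy": 0,"dz": 0,"rx": 0,"ry": 0,"rz": 0.115,"fingers": 1},
    {"dx": 0,"dy": 0,"dz": 0,"rx": 0,"ry": 0,"rz": 0.115,"fingers": 1},
    {"dx": 0,"dy": 0,"dz": 0,"rx": 0,"ry": 0,"rz": 0.115,"fingers": 1},
    {"dx": 0,"dy": 0,"dz": 0,"rx": 0,"ry": 0,"rz": 0.115,"fingers": 1},
  ],
)

```text
clock: 3.0
position: [544.2, 4.5, 261.1]
eef_rot: [2.954, -1.07, -0.001]
force: [0.0, 0.1, -0.5]
opening: -0.0
grip_force: 0.0
```

Emit:
send_rows(
  deltas=[
    {"dx": 0,"dy": 0,"dz": 0,"rx": 0,"ry": 0,"rz": 0.115,"fingers": 1},
    {"dx": 0,"dy": 0,"dz": 0,"rx": 0,"ry": 0,"rz": 0.115,"fingers": 1},
    {"dx": 0,"dy": 0,"dz": 0,"rx": 0,"ry": 0,"rz": 0.115,"fingers": 1},
    {"dx": 0,"dy": 0,"dz": 0,"rx": 0,"ry": 0,"rz": 0.115,"fingers": 1},
    {"dx": 0,"dy": 0,"dz": 0,"rx": 0,"ry": 0,"rz": 0.115,"fingers": 1},
    {"dx": 0,"dy": 0,"dz": 0,"rx": 0,"ry": 0,"rz": 0.115,"fingers": 1},
    {"dx": 1.35,"dy": -0.95,"dz": 0,"rx": 0,"ry": 0,"rz": 0,"fingers": 1},
    {"dx": 1.35,"dy": -0.95,"dz": 0,"rx": 0,"ry": 0,"rz": 0,"fingers": 1},
  ],
)

```text
clock: 3.67
position: [568.0, -18.1, 261.5]
eef_rot: [-2.425, 1.997, 0.0]
force: [1.0, -0.2, -0.7]
opening: -0.2
grip_force: 0.0
```

Emit:
send_rows(
  deltas=[
    {"dx": 0,"dy": 0,"dz": 2,"rx": 0,"ry": 0,"rz": 0,"fingers": 1},
    {"dx": 0,"dy": 0,"dz": 2,"rx": 0,"ry": 0,"rz": 0,"fingers": 1},
    {"dx": 0,"dy": 0,"dz": 2,"rx": 0,"ry": 0,"rz": 0,"fingers": 1},
    {"dx": 0,"dy": 0,"dz": 2,"rx": 0,"ry": 0,"rz": 0,"fingers": 1},
    {"dx": 0,"dy": 0,"dz": 2,"rx": 0,"ry": 0,"rz": 0,"fingers": 1},
    {"dx": 0,"dy": 0,"dz": 1.3,"rx": 0,"ry": 0,"rz": 0,"fingers": 1},
    {"dx": 0,"dy": 0,"dz": 0,"rx": 0,"ry": 0,"rz": 0,"fingers": 1},
  ],
)

```text
clock: 4.25
position: [565.9, -18.6, 144.9]
eef_rot: [2.419, -1.996, -0.008]
force: [0.4, -0.8, -0.6]
opening: -0.0
grip_force: 0.0
```

```bash
python3 - <<'E'
from fit import *
d=snap('wrist','w2'); q=snap('side','sd2')
a=cv2.convertScaleAbs(d['img'],alpha=1.2,beta=10); b=cv2.resize(q['img'][100:250,170:370],(512,384),interpolation=cv2.INTER_CUBIC)
cv2.imwrite('pics/v2.png',cv2.resize(np.hstack([a,b]),(800,300)))
s=arm.read_state();print(s['position'],R.from_rotvec(s['eef_rot']).as_matrix().round(3).tolist(),s['force'],s['joint_pos'].round(2))
E
```

```text
[568.31842391 -18.52144005 148.31097696] [[0.19, -0.982, -0.001], [-0.982, -0.19, -0.0], [0.0, 0.001, -1.0]] [0.0645047  0.16486566 0.86997343] [ 0.25  0.36 -0.25  0.   -0.96 -0.06]
```

View pics/v2.png

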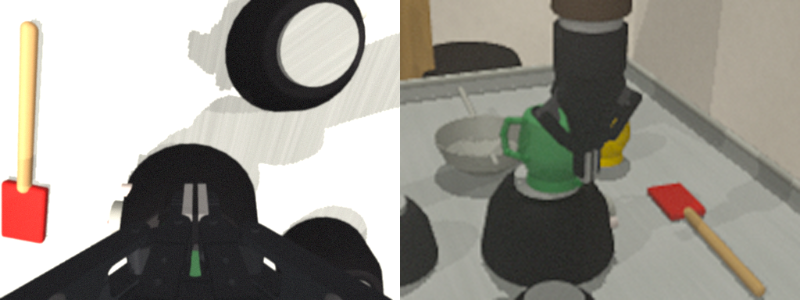

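Emit:
send_rows(
  deltas=[
    {"dx": -0.4,"dy": -0.1,"dz": 0,"rx": 0,"ry": 0,"rz": 0,"fingers": 1},
    {"dx": -0.4,"dy": 0,"dz": 0,"rx": 0,"ry": 0,"rz": 0,"fingers": 1},
    {"dx": -0.2,"dy": 0,"dz": 0,"rx": 0,"ry": 0,"rz": 0,"fingers": 1},
    {"dx": -0.1,"dy": 0,"dz": 0,"rx": 0,"ry": 0,"rz": 0,"fingers": 1},
    {"dx": -0.1,"dy": 0,"dz": 0,"rx": 0,"ry": 0,"rz": 0,"fingers": 1},
    {"dx": -0.1,"dy": 0,"dz": 0,"rx": 0,"ry": 0,"rz": 0,"fingers": 1},
    {"dx": -0.1,"dy": 0,"dz": 0,"rx": 0,"ry": 0,"rz": 0,"fingers": 1},
    {"dx": -0.1,"dy": 0,"dz": 0,"rx": 0,"ry": 0,"rz": 0,"fingers": 1},
  ],
)

```text
clock: 5.02
position: [566.5, -3.9, 148.3]
eef_rot: [-2.423, 2.0, 0.0]
force: [0.1, 0.1, -0.8]
opening: -0.2
grip_force: 0.0
```

Emit:
send_rows(
  deltas=[
    {"dx": -0.1,"dy": 0,"dz": 0,"rx": 0,"ry": 0,"rz": 0,"fingers": 1},
    {"dx": -0.1,"dy": 0,"dz": 0,"rx": 0,"ry": 0,"rz": 0,"fingers": 1},
    {"dx": -0.1,"dy": 0,"dz": 0,"rx": 0,"ry": 0,"rz": 0,"fingers": 1},
    {"dx": -0.1,"dy": 0,"dz": 0,"rx": 0,"ry": 0,"rz": 0,"fingers": 1},
    {"dx": -0.1,"dy": 0,"dz": 0,"rx": 0,"ry": 0,"rz": 0,"fingers": 1},
    {"dx": -0.1,"dy": 0,"dz": 0,"rx": 0,"ry": 0,"rz": 0,"fingers": 1},
    {"dx": -0.1,"dy": 0,"dz": 0,"rx": 0,"ry": 0,"rz": 0,"fingers": 1},
    {"dx": -0.1,"dy": 0,"dz": 0,"rx": 0,"ry": 0,"rz": 0,"fingers": 1},
  ],
)

```text
clock: 5.68
position: [565.0, 3.8, 148.3]
eef_rot: [2.423, -1.999, 0.0]
force: [0.3, -2.0, 0.4]
opening: 0.1
grip_force: 0.7
```

```bash
python3 - <<'E'
from fit import *
q=snap('side','sd3'); e=snap('scene','sc3')
cv2.imwrite('pics/v3.png',np.hstack([cv2.resize(q['img'][130:250,190:320],(400,370),interpolation=cv2.INTER_CUBIC),cv2.convertScaleAbs(cv2.resize(e['img'][140:260,230:360],(400,370),interpolation=cv2.INTER_CUBIC),alpha=1.6)]))
s=arm.read_state();print(s['position'],s['force'])
E
```

```text
[564.95845173   3.98946906 148.28266744] [ 0.20470062 -1.80648976 -0.49351965]
```

View pics/v3.png

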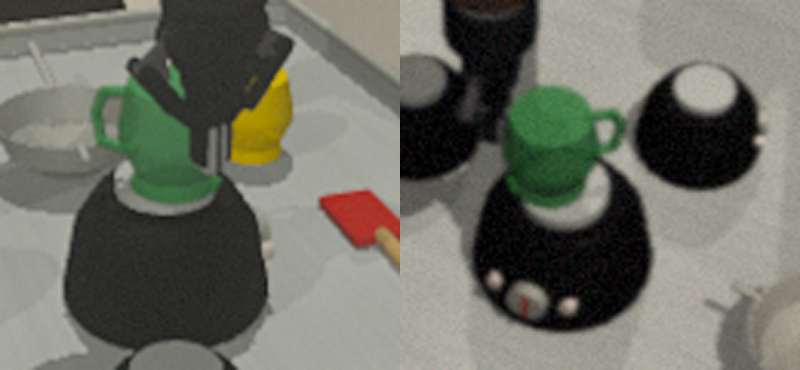

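Force is about -2 N, so the finger is in contact. I'll measure the movement from the clean scene view.

```bash
python3 - <<'E'
from fit import *
for f in ('scene0','s1','sc3'):
    p,e,_=fitjug([f],[557,54,.82]); b,eb,_=fitbase([f],[552,72,77.5]); print(f,p.round(2),round(e,3),b.round(2))
E
```

```text
scene0 [557.78  53.48   0.84] 0.132 [549.97  69.71  77.3 ]
s1 [558.02  53.69   0.85] 0.126 [549.94  69.65  76.65]
sc3 [557.76  57.37   0.84] 0.116 [549.81  69.58  76.7 ]
```

Emit:
send_rows(
  deltas=[
    {"dx": -0.15,"dy": 0,"dz": 0,"rx": 0,"ry": 0,"rz": 0,"fingers": 1},
    {"dx": -0.15,"dy": 0,"dz": 0,"rx": 0,"ry": 0,"rz": 0,"fingers": 1},
    {"dx": -0.15,"dy": 0,"dz": 0,"rx": 0,"ry": 0,"rz": 0,"fingers": 1},
    {"dx": -0.15,"dy": 0,"dz": 0,"rx": 0,"ry": 0,"rz": 0,"fingers": 1},
    {"dx": -0.15,"dy": 0,"dz": 0,"rx": 0,"ry": 0,"rz": 0,"fingers": 1},
    {"dx": -0.15,"dy": 0,"dz": 0,"rx": 0,"ry": 0,"rz": 0,"fingers": 1},
    {"dx": -0.1,"dy": 0,"dz": 0,"rx": 0,"ry": 0,"rz": 0,"fingers": 1},
    {"dx": -0.1,"dy": 0,"dz": 0,"rx": 0,"ry": 0,"rz": 0,"fingers": 1},
  ],
)

```text
clock: 6.45
position: [562.9, 14.9, 148.3]
eef_rot: [2.423, -1.999, -0.0]
force: [0.4, -0.9, -1.1]
opening: 0.2
grip_force: 0.7
```

```bash
python3 - <<'E'
from fit import *
snap('scene','sc4')
s=arm.read_state();print(s['position'],s['force'])
for f in ('sc4',):
    p,e,_=fitjug([f],[557,66,.82]); b,eb,_=fitbase([f],[550,70,77.5]); print(f,p.round(2),round(e,3),b.round(2))
E
```

```text
[562.87700739  15.06415715 148.30360496] [ 0.85734446 -0.88208561 -1.15070577]
sc4 [555.76  68.05   0.79] 0.117 [549.74  69.62  77.04]
```

Jug moved +14.5 mm in y and -2 mm in x. I'll push 2.5 mm more, then back off and look from above.

Emit:
send_rows(
  deltas=[
    {"dx": -0.1,"dy": 0,"dz": 0,"rx": 0,"ry": 0,"rz": 0,"fingers": 1},
    {"dx": -0.1,"dy": 0,"dz": 0,"rx": 0,"ry": 0,"rz": 0,"fingers": 1},
    {"dx": -0.05,"dy": 0,"dz": 0,"rx": 0,"ry": 0,"rz": 0,"fingers": 1},
    {"dx": 0.3,"dy": 0,"dz": 0,"rx": 0,"ry": 0,"rz": 0,"fingers": 1},
    {"dx": 1.2,"dy": 0,"dz": 0,"rx": 0,"ry": 0,"rz": 0,"fingers": 1},
    {"dx": 1.5,"dy": 0,"dz": 0,"rx": 0,"ry": 0,"rz": 0,"fingers": 1},
  ],
)

```text
clock: 7.0
position: [568.5, -12.3, 148.5]
eef_rot: [-2.424, 1.997, -0.0]
force: [1.2, -0.3, -1.0]
opening: -0.2
grip_force: 0.0
```

Emit:
send_rows(
  deltas=[
    {"dx": 0,"dy": 0,"dz": -3,"rx": 0,"ry": 0,"rz": 0,"fingers": 1},
    {"dx": 0,"dy": 0,"dz": -3,"rx": 0,"ry": 0,"rz": 0,"fingers": 1},
    {"dx": 0,"dy": 0,"dz": -3,"rx": 0,"ry": 0,"rz": 0,"fingers": 1},
    {"dx": 0,"dy": 0,"dz": -3,"rx": 0,"ry": 0,"rz": 0,"fingers": 1},
    {"dx": -3,"dy": 0,"dz": -1,"rx": 0,"ry": 0,"rz": 0,"fingers": 1},
    {"dx": -3,"dy": 0,"dz": 0,"rx": 0,"ry": 0,"rz": 0,"fingers": 1},
  ],
)

```text
clock: 7.5
position: [558.7, 45.9, 282.5]
eef_rot: [-2.415, 1.999, -0.008]
force: [0.3, 0.5, -0.2]
opening: -0.1
grip_force: 0.0
```

Emit:
send_rows(
  deltas=[
    {"dx": -3.5,"dy": 0,"dz": 0,"rx": 0,"ry": 0,"rz": 0,"fingers": 1},
    {"dx": -3.5,"dy": 0,"dz": 0,"rx": 0,"ry": 0,"rz": 0,"fingers": 1},
    {"dx": -2,"dy": 0,"dz": 0,"rx": 0,"ry": 0,"rz": 0,"fingers": 1},
    {"dx": 0,"dy": 0,"dz": 0,"rx": 0,"ry": 0,"rz": 0,"fingers": 1},
  ],
)

```text
clock: 7.83
position: [539.5, 137.7, 278.3]
eef_rot: [-2.426, 1.994, 0.001]
force: [-0.9, 0.4, -0.5]
opening: -0.1
grip_force: 0.0
```

```bash
python3 - <<'E'
from fit import *
d=snap('wrist','w5'); snap('scene','sc5'); snap('side','sd5')
cv2.imwrite('pics/w5b.png',cv2.convertScaleAbs(cv2.resize(d['img'],(800,600)),alpha=1.2,beta=15))
for f in (['sc5'],['w5'],['sc5','sd5','w5']):
    p,e,_=fitjug(f,[556,69,.82]); b,eb,_=fitbase(f,[552,72,77.5]); print(f,p.round(2),round(e,3),b.round(2),round(eb,3),(p-b)[:2].round(1))
E
```

```text
['sc5'] [555.03  71.08   0.8 ] 0.108 [549.69  69.51  76.86] 0.111 [5.3 1.6]
['w5'] [552.66  69.05   0.81] 0.028 [553.53  70.11  76.56] 0.015 [-0.9 -1.1]
['sc5', 'sd5', 'w5'] [552.92  69.17   0.77] 0.335 [553.63  70.18  76.52] 0.522 [-0.7 -1. ]
```

View pics/w5b.png

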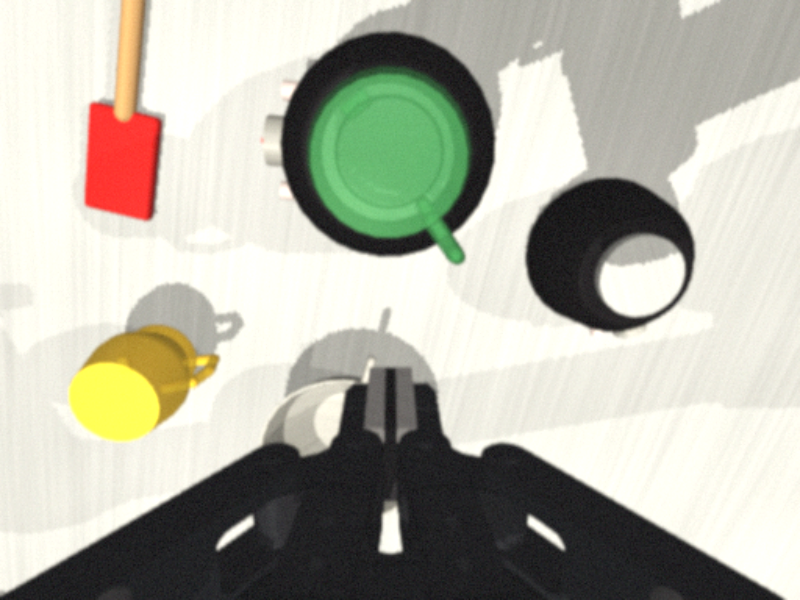

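From directly above, the fit puts the jug about 1.5 mm from the base axis. I'll cross-check the seat margins in the two fixed cameras.

```bash
python3 - <<'E'
from h import *
a=cv2.imread('pics/sc5.png')[160:235,245:325]; b=cv2.imread('pics/sd5.png')[150:225,205:285]
g=lambda x,k:cv2.convertScaleAbs(cv2.resize(x,(400,375),interpolation=cv2.INTER_CUBIC),alpha=k,beta=5)
cv2.imwrite('pics/c5.png',np.hstack([g(a,1.7),g(b,1.3)]))
E
```

```text
(no output)
```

View pics/c5.png

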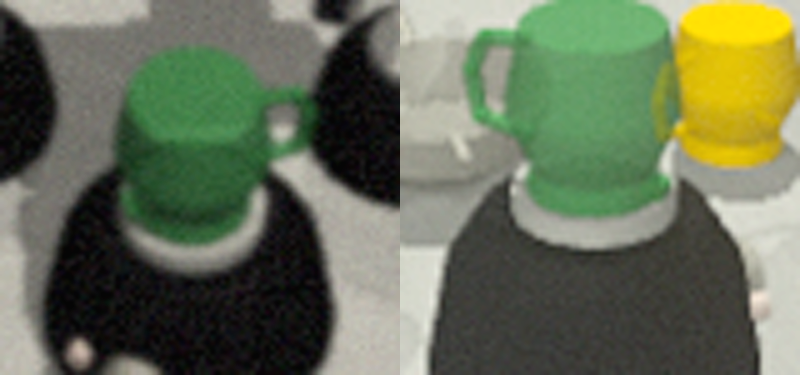

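```bash
cat > seat.py <<'E'
import sys, fit
from fit import *
def green2(im):
    im=cv2.GaussianBlur(im,(0,0),3); b,g,r=[im[...,i].astype(int) for i in range(3)]
    return ((g>1.3*r)&(g>1.2*b)&(g>14)).astype(np.uint8)
fit.green=green2
def run(fns,j0,s0):
    p,e,_=fitjug(fns,[*j0,.82]); D=[]
    for fn in fns:
        im,c=load(fn,np.array([*s0,108]),60); g=cv2.dilate(green2(im),np.ones((9,9)))
        v=cv2.GaussianBlur(im,(0,0),2).max(2).astype(float)
        roi=np.zeros(v.shape,np.uint8); rev(c,*s0,[(60,60),(108,45)],roi)
        ok=(roi>0)&(g==0); lo,hi=np.percentile(v[ok],20),np.percentile(v[ok],97); D.append((c,(v>(lo+hi)/2).astype(np.uint8),ok))
    def cost(q):
        k=0
        for c,w,ok in D:
            m=np.zeros(w.shape,np.uint8); rev(c,q[0],q[1],[(100,40),(112,40)],m); k+=1-((m&w)[ok]).sum()/((m|w)[ok]).sum()
        return k
    s=minimize(cost,s0,method='Nelder-Mead',options=dict(initial_simplex=[s0,[s0[0]+5,s0[1]],[s0[0],s0[1]+5]],xatol=.02,fatol=1e-5))
    print(fns,'jug',p.round(2),round(e,3),'seat',s.x.round(2),round(s.fun,3),'off',(p[:2]-s.x).round(1))
E
python3 - <<'E'
from seat import *
run(['scene0'],[557,54],[553,71]);run(['side0'],[557,54],[553,71])
run(['scene0','side0'],[557,54],[553,71])
run(['sc5'],[554,69],[553,71]);run(['sd5'],[554,69],[553,71]);run(['sc5','sd5'],[554,69],[553,71])
E
```

```text
['scene0'] jug [558.17  54.53   0.86] 0.128 seat [551.18  71.01] 0.046 off [  7.  -16.5]
['side0'] jug [558.56  56.31   0.8 ] 0.201 seat [555.95  73.32] 0.073 off [  2.6 -17. ]
['scene0', 'side0'] jug [557.91  53.61   0.83] 0.335 seat [554.67  73.39] 0.252 off [  3.2 -19.8]
['sc5'] jug [554.58  71.79   0.81] 0.096 seat [551.59  72.73] 0.063 off [ 3.  -0.9]
['sd5'] jug [556.46  72.26   0.76] 0.166 seat [555.65  73.08] 0.055 off [ 0.8 -0.8]
['sc5', 'sd5'] jug [554.9   71.72   0.77] 0.267 seat [553.16  72.5 ] 0.216 off [ 1.7 -0.8]
```

All three cameras agree the offset is about 2 mm or less, and the hand is clear.

```bash
python3 -c "
from plant import arm
print(arm.close_job())"
```

```text
the job is handed in; nothing more can be done
None
```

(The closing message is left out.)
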